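# Clear a jammed cap from the cap feeder

### The job

A bottle cap has jammed under the keeper rails of the cap feeder, held by the fork-shaped clamp jaw. Pull the jaw all the way open by its ball knob and leave it open, nudge the cap back up the chute until it is clear of the rails, then lift it out and set it flat, top side up, in the steel tray. Do not let the cap fall onto the bench top, and do not disturb the other things standing around.

Things in the scene. Friction and masses are not known exactly. Their poses are not given: they have to be found in the camera images.
- cap: The jammed plastic screw cap: ribbed disc, 54 mm diameter, 26 mm high, 25 g. Origin: centre of its underside; own z points out of its flat top. It starts top side up on the chute floor under the keeper rails, between the prongs of the jaw, at chute coordinates (0, 0.045, 0) m. It is the only cap on the chute; those in the hopper and on the bottle are not part of the job.
- chute: Fixed steel chute, sloping 25 degrees. Origin: on its floor, mid width, at the uphill mouth of the keeper rails; y points down the slope, z square to the floor (leaning 25 degrees downhill from vertical), x level across, away from the jaw's knob. Floor 58 mm wide between side guides. The feeder is off: a cap left anywhere on the floor stays there by friction.
- slot (a point): Point on the chute floor behind (downhill of) the cap, at chute (0, 0.095, 0). From y = 0 to 150 mm two keeper rails (29.5 to 34.5 mm above the floor) cover both edges of the cap, with a 46 mm wide open slot between them along the middle where shut fingers can reach down. 74 mm wide over the rail brackets. End stop 28 mm high at y = 150 mm.
- window (a point): Point on the chute floor in the open clearing window, at chute (0, -0.045, 0). The window runs from y = 0 uphill to a shut plate at y = -99 mm; no rails here, side edges 6 mm high, 64 mm apart outside. The cap is clear of the rails once its middle is uphill of y = -27 mm; middle at -35 to -45 mm leaves room to grip it across the chute.
- hopper_lip (a point): Middle of the hopper front wall's top edge, at chute (0, -0.098, 0.185) m. This wall stands square to the chute floor at y = -98 mm, from 36 to 185 mm above it, 72 mm wide below and 144 mm at the rim: it overhangs the window, so a vertical gripper does not fit there, one square to the chute does.
- feeder: The whole cap feeder, fixed on the bench: grey drive base 110 x 360 mm, 52 mm high, carrying chute and steel hopper (top 0.35 m above the bench). Origin: on the bench, 140 mm below the chute's origin; x across as the chute's x, y level in the downhill direction, z up.
- jaw (a joint): Slide of the clamp jaw (m): 0 = shut, 0.030 = fully open at its stop. It opens level along the chute's -x, towards the robot. Starts 0 to 4 mm open; about 2 to 3 N moves it and it stays where left. The jaw is an aluminium fork whose prongs (13 to 25 mm above the chute floor) reach round the uphill and downhill side of the cap; open, they are out of the channel.
- jaw_knob (a point): Centre of the jaw's black ball knob, 26 mm in diameter, on a 10 mm stem square to the chute floor; moves with the jaw. Shut, it is at chute (-0.063, 0.045, 0.054) m. The ball's underside is 41 mm, the top of the jaw's carriage 25 mm above the level of the chute floor.
- tray: Loose open steel tray on the bench, 150 x 150 mm outside, 22 mm high, walls and floor 3 mm thick, 0.5 kg. Origin: centre of its underside; x and y along its sides, z up. Stands to the robot's left or right.
- rack: Bystander: blue tube rack 100 x 190 mm with five green-capped tubes, 109 mm high over the caps. Origin: centre of its underside, long side along y. Tray and rack may stand in each other's place.
- bottle: Bystander: glass bottle 70 mm in diameter, 142 mm high, closed with a cap of the same kind. Origin: centre of its underside.
- tipbox: Bystander: pipette tip box 88 x 128 mm, 92 mm high. Origin: centre of its underside.
Mind the look-alikes: they are no part of the job. Of the things that look like the cap, the largest one is meant.

How it is judged (in metres and radians):
On the way, in this order (a step that is already met when the one before it is completed fails the run):
1. the clamp jaw is pulled fully open (26 mm or more) (value of joint jaw above 0.026 m), for 0.2 s.
2. the cap has been backed up the chute, clear of the keeper rails, and still lies on the chute floor (y of cap in the frame of chute between -0.085 and -0.026 m and z of cap in the frame of chute between -0.005 and 0.008 m), for 0.2 s.
3. the cap is lifted off the chute in the gripper (z of cap in the frame of chute above 0.04 m and contact force between cap and the fingers above 0.3 N and not (contact force between cap and feeder above 0.05 N)), for 0.1 s.
At the end, for the whole second after the job is handed in: The cap lies released and at rest on the tray's floor (its middle within 50 mm of the tray's middle along each side, which is anywhere inside the walls), flat and top side up to 7 degrees, and the jaw is still open by 22 mm or more (x of cap in the frame of tray between -0.05 and 0.05 m and y of cap in the frame of tray between -0.05 and 0.05 m and z of cap in the frame of tray between 0 and 0.008 m and angle between cap's own z axis and vertical below 0.12 rad and angle between tray's own z axis and vertical below 0.05 rad and linear speed of cap below 0.02 m/s and value of joint jaw above 0.022 m); the robot touches nothing.
It fails at once if the cap gets down onto the bench top beside the tray (height (world z) of cap below 0.03 m and horizontal distance between cap and tray above 0.095 m).
It fails at once if the rack is shifted by more than 20 mm or tipped (distance of rack from where it was at the start of the episode above 0.02 m or angle between rack's own z axis and vertical above 0.2 rad).
It fails at once if the bottle is shifted by more than 20 mm or tipped (distance of bottle from where it was at the start of the episode above 0.02 m or angle between bottle's own z axis and vertical above 0.2 rad).
It fails at once if the tipbox is shifted by more than 20 mm or tipped (distance of tipbox from where it was at the start of the episode above 0.02 m or angle between tipbox's own z axis and vertical above 0.2 rad).
It also fails if it takes over 72 s, if anything falls off the work surface, if the arm or the gripper's body presses on something with over 40 N, if the wrist force passes 120 N, or if a joint passes its speed limit or range.

### The arm

A 6-joint arm with a two-finger parallel gripper is mounted at the origin on the work surface. World frame = base frame: x ahead of the robot, y to its left, z up, the work surface at z = 0. Lengths are in m, angles in degrees, forces in N, time in s.
With the tool pointing down it reaches from about 0.325 to 0.85 m from the base axis. Payload 4.4 kg.
Tool frame: the origin (TCP) lies midway between the tips of the shut fingers; the grasp point (between the pads) lies 19 mm behind it (bot.tcp_to_grasp is the distance from the TCP to the grasp point, in m); z points along the fingers, y is the line along which they close (so a half turn about z gives the same grasp; the last joint's range is limited). The gripper opens to 94 mm and grips with 3 to 60 N. Pads are 16 mm wide; open, the fingers measure 119 mm over their backs; the gripper's body (75 mm by 177 mm) begins 78 mm behind the grasp point.
Start: joints at [-83.451, 11.837, 88.321, -0, 79.842, -8.623], TCP at [0.15, -0.555, 0.205] pointing down, gripper open.
Joint ranges: [-156.59, 156.59], [-49.26, 127.26], [12.9, 141.05], [-63.56, 243.56], [4.71, 150.69], [-161.64, 161.64]. Speed limits (degrees/s): [159.86, 159.86, 180, 180, 180, 180].

### API

Orientations are given as [roll, pitch, yaw] about the fixed x, y, z axes, in that order (R = Rz(yaw) Ry(pitch) Rx(roll)).
In Python, from plant import status, cams, sign_off, bot gives the robot as it stands.
- The arm moves only by the tool arm_command, never from a script. Its argument "plan" is a list of rows, each a list of 3 entries, a list of its own where there are three numbers: the shift along the tool's x, y, z scaled (see below), then the turn, a rotation vector about the tool's x, y, z scaled (see below), then the gripper's target within -1 to 1 (shut at 1, half-way at 0, fully open at -1). In form: [[[dx, dy, dz], [wx, wy, wz], grip], ...]. A call has 1 to 10 rows; each row is the pose to reach, as a shift and turn from the pose commanded when the call began, along the tool's axes at that moment; what a row does not reach only later rows make up. The controller multiplies each number of a shift by 1000 mm and each number of a turn by 90 degrees. A row lasts 1/8 s, in which the tool goes at most 62.5 mm and 10.7 degrees, less where a joint would pass 70% of its speed; a pose out of reach is approached as far as the arm can. A call with a number of a shift or a turn outside -1 to 1 is refused whole. A call with a gripper value outside its range is refused whole. The fingers move at their own pace and stop on an object; the grip force is fixed at half the most. Time passes only in rows, so rows that repeat a pose let the fingers close. It gives the time, the measured TCP pose, the force, the opening and the grip force at its end, in the units of the state.
- status.sense(): the state, without advancing time (a new reading comes with each control period).
- cams.get_image(name): name is "scene" or "top" or "wrist"; returns (picture, depth): 420x560x3 uint8, red, green, blue; 420x560 float32, m along the optical axis (not along the pixel's ray), 0 where there is no reading.
- cams.get_calibration(name): a dict with "mtx" (3x3 intrinsics, pixels), "distortion" ([k1, k2, p1, p2, k3] as OpenCV has them; the pictures are not rectified), "rvec" (rotation vector, rad) and "tvec" (3), from world to camera coordinates, as OpenCV has them. Camera axes: x right, y down, z forward; pixel columns grow to the right and rows downward; lengths in m; the calibration is good to about 2 mm. A picture is of the moment at which its call begins: read the wrist's pose just before it. get_calibration takes no time and is no camera call; for the wrist camera it gives the pose at the moment of the call.
- sign_off(): hands the job in; it is judged then, once.
Trained networks look in the newest picture that a camera, given by its name, has taken for a name from the list of things; names that differ only in an ending like _2 or _b are one class to them, and where a whole thing is asked for, a point or a joint stands for the part that bears it (a point fixed in the world has none). Each returns a list of dicts, best first, with "score" (0 to 1); they miss things now and then, are a little off and sometimes report something else, mostly with a low value. They report only what shows in the picture. A call takes as long as a camera call. They do not tell look-alikes from the thing itself.
- cams.recognise(label, camera): "centre" ([x, y, z] in m, in the coordinates of the camera as it stood for that picture, good to about 4 mm: the middle of the surface that is visible of it).
- cams.silhouettes(label, camera): "region" (420x560 bool, what is visible of it).
- cams.pinpoint(label, camera): "centre" ([x, y, z] in m, in the coordinates of the camera as it stood for that picture, good to about 4 mm: a listed point, or the origin of a listed thing).
The state is a dict: "time": time; "q": joint angles; "qd": joint speeds; "joint_efforts": joint torques, N m; "tool_pos": TCP position; "ee_rot": TCP orientation; "force": force on the tool from outside, world axes, zero at the start; "wrist_torque": the same for the moment, N m; "finger_gap": finger opening in m; "finger_force": force on a finger pad.
Only numpy, scipy, OpenCV 4.12 (cv2) and the standard library are available. Lean on these libraries where they do the work, as an engineer would, in place of code of your own. Each camera call takes 0.05 s, during which the arm holds its last target. There are 200 camera calls.

## Working session

There is one attempt and no reset: what is moved stays moved. The work goes in short steps, Python scripts to look and compute and a tool call to move; the robot and the scene stay as the last step left them, time stands still between calls to the robot, and variables do not carry over. Pictures are saved under pics/ and viewed, at most 10 in all, crops included, and the job is handed in when it is done.

Besides the shell and the picture viewer there is one more tool, called after "Emit:" as a command line: name --argument value ..., lists and objects as JSON in quotes. arm_command: Moves the arm, as the interface text tells. Shifts and turns lie within -1 to 1; 1 stands for 1000 mm of shift or 90 degrees of turn. Its arguments: {"type":"object","properties":{"plan":{"type":"array"}},"required":["plan"]}

```bash
mkdir -p pics; ls; cat > h.py <<'E'
import numpy as np, cv2
from scipy.spatial.transform import Rotation as R
from plant import status, cams, sign_off, bot
def cal(c):
    k=cams.get_calibration(c); return np.array(k["mtx"]),np.array(k["distortion"]),R.from_rotvec(np.ravel(k["rvec"])).as_matrix(),np.ravel(k["tvec"])
def toworld(p,c):
    _,_,Rm,t=cal(c); return (np.atleast_2d(p)-t)@Rm
def cloud(depth,c,mask=None):
    K,D,Rm,t=cal(c)
    m=depth>0
    if mask is not None: m&=mask
    v,u=np.nonzero(m); 
    n=cv2.undistortPoints(np.stack([u,v],1).astype(float)[:,None],K,D)[:,0]
    d=depth[v,u]; return (np.c_[n*d[:,None],d]-t)@Rm
def save(name,img): cv2.imwrite("pics/"+name,img[...,::-1])
E
python3 - <<'E'
from h import *
for c in ("scene","top"):
    im,d=cams.get_image(c); save(c+".png",im); np.savez(c,im=im,d=d)
    for n in ("slot","window","hopper_lip","jaw_knob","chute","cap","feeder","tray","rack","bottle","tipbox"):
        r=cams.pinpoint(n,c)
        print(c,n,[(round(x["score"],2),toworld(x["centre"],c)[0].round(3).tolist()) for x in r[:4]])
s=status.sense();print(s)
E
```

```text
pics
scene slot [(0.96, [0.584, 0.095, 0.1])]
scene window [(0.81, [0.591, -0.033, 0.157]), (0.28, [0.585, 0.096, 0.102])]
scene hopper_lip [(0.34, [0.586, 0.098, 0.101])]
scene jaw_knob [(0.74, [0.525, 0.067, 0.17]), (0.56, [0.59, 0.008, 0.001]), (0.29, [0.584, 0.096, 0.1])]
scene chute [(0.78, [0.59, 0.003, 0.14])]
scene cap [(0.7, [0.587, 0.046, 0.121]), (0.63, [0.463, -0.055, -0.003]), (0.46, [0.707, 0.03, -0.001])]
scene feeder [(0.76, [0.592, 0.008, 0.001])]
scene tray []
scene rack [(0.85, [0.441, 0.361, 0.0]), (0.39, [0.592, 0.006, 0.0])]
scene bottle [(0.63, [0.714, 0.287, -0.0])]
scene tipbox [(0.82, [0.709, -0.368, -0.002])]
top slot [(0.65, [0.588, 0.097, 0.094])]
top window [(0.64, [0.597, -0.028, 0.156])]
top hopper_lip [(0.73, [0.589, 0.001, 0.346])]
top jaw_knob [(0.73, [0.521, 0.074, 0.171])]
top chute [(0.91, [0.592, 0.009, 0.135])]
top cap [(0.81, [0.587, 0.048, 0.119]), (0.72, [0.71, 0.024, -0.003]), (0.68, [0.463, -0.051, -0.001])]
top feeder [(0.91, [0.591, 0.009, -0.006])]
top tray [(0.73, [0.592, 0.008, 0.133]), (0.59, [0.436, -0.339, -0.003])]
top rack [(0.72, [0.44, 0.367, 0.0])]
top bottle [(0.62, [0.719, 0.289, 0.001])]
top tipbox [(0.89, [0.709, -0.362, -0.003]), (0.48, [0.593, 0.008, 0.132]), (0.44, [0.586, 0.097, 0.093])]
{'time': 1.2, 'q': array([-8.34524103e+01,  1.18377319e+01,  8.83213191e+01, -1.48458420e-03,
        7.98428577e+01, -8.62479207e+00]), 'qd': array([-0.01479095, -0.00899515,  0.10562087,  0.03041345, -0.06312905,
        0.01415009]), 'joint_efforts': array([-3.77591095e-04, -3.70893002e+01, -2.81763697e+01,  6.98806392e-02,
        2.76786560e-02,  4.23945252e-06]), 'tool_pos': array([ 0.15045396, -0.55496106,  0.2054435 ]), 'ee_rot': array([-1.79997894e+02,  1.15853875e-03,  1.51726436e+01]), 'force': array([0.38959513, 0.28055714, 0.56283464]), 'wrist_torque': array([-0.01043925,  0.06667059, -0.01011813]), 'finger_force': 0.0, 'finger_gap': 0.09424958116366412}
```

View pics/scene.png

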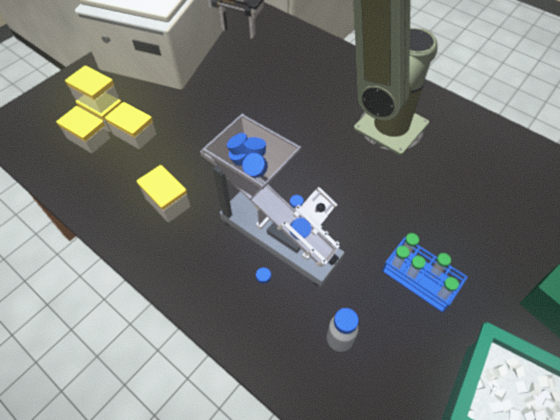

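View pics/top.png

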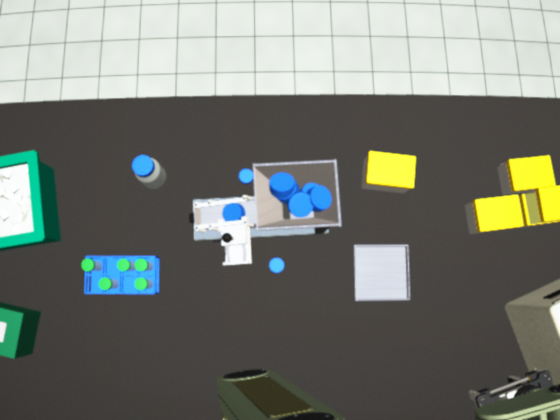

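The scene view shows the blue cap in the chute at about (300,228), with the knob at (320,207). In the top view the chute cap is at (232,212), the knob at (227,238), the tray at (382,272), the rack at (121,275) and the bottle at (145,167).
Candidates in the top view: (232,212) on the chute under the rails, (246,175) and (277,265) which are small discs on the bench, and the hopper caps around (300,195). Only (232,212) lies between the prongs, so it is the one meant. I'll confirm it with a crop.

```bash
python3 - <<'E'
from h import *
from scipy.optimize import least_squares
t=np.load("top.npz"); s=np.load("scene.npz")
a=cv2.resize(t["im"][150:290,170:350],None,fx=3.2,fy=3.2,interpolation=cv2.INTER_CUBIC)
save("crop.png",a)
def C(p): # chute->feeder local
    x,y,z=p;c,sn=np.cos(np.radians(25)),np.sin(np.radians(25))
    return np.array([x,y*c+z*sn,.14-y*sn+z*c])
obs=[((0,.095,0),[.584,.095,.1]),((0,.095,0),[.588,.097,.094]),((0,-.045,0),[.591,-.033,.157]),((0,-.045,0),[.597,-.028,.156]),
((0,-.098,.185),[.589,.001,.346]),((0,0,0),[.59,.003,.14]),((0,0,0),[.592,.009,.135]),((0,.045,0),[.587,.046,.121]),((0,.045,0),[.587,.048,.119])]
kn=[[.525,.067,.17],[.521,.074,.171]]
def T(v,p): c,sn=np.cos(v[2]),np.sin(v[2]);return np.array([v[0]+c*p[0]-sn*p[1],v[1]+sn*p[0]+c*p[1],p[2]])
def f(v):
    r=[T(v,C(p))-o for p,o in obs]+[T(v,C((-.063-v[3],.045,.054)))-o for o in kn]
    r+=[T(v,np.zeros(3))-o for o in([.592,.008,.001],[.591,.009,-.006])]
    return np.ravel(r)
v=least_squares(f,[.59,.008,0,0.002]).x
print("feeder",v[:2],np.degrees(v[2]),v[3]); print(f(v).reshape(-1,3).round(3).tolist())
P=cloud(t["d"],"top")
q=P[(P[:,2]>.335)&(P[:,2]<.36)&(abs(P[:,0]-.59)<.2)&(abs(P[:,1])<.25)]
print("rim",len(q),cv2.minAreaRect(q[:,:2].astype(np.float32)))
q=P[(P[:,2]>.012)&(P[:,2]<.03)&(np.hypot(P[:,0]-.436,P[:,1]+.339)<.12)]
print("tray",len(q),cv2.minAreaRect(q[:,:2].astype(np.float32)))
q=P[(P[:,2]>.045)&(P[:,2]<.058)&(abs(P[:,0]-.59)<.1)&(abs(P[:,1])<.25)]
print("base",len(q),cv2.minAreaRect(q[:,:2].astype(np.float32)))
q=P[(np.hypot(P[:,0]-.523,P[:,1]-.07)<.02)&(P[:,2]>.16)];print("knob",len(q),q.mean(0),q.max(0),q.min(0))
q=cloud(s["d"],"scene");q=q[(np.hypot(q[:,0]-.523,q[:,1]-.07)<.02)&(q[:,2]>.16)];print("knobS",len(q),q.mean(0),q.max(0),q.min(0))
E
```

```text
feeder [0.59058246 0.00880376] 3.042751572515053 0.001212286815632384
[[0.002, -0.0, -0.0], [-0.002, -0.002, 0.006], [0.002, 0.001, 0.002], [-0.004, -0.004, 0.003], [0.002, -0.003, 0.003], [0.001, 0.006, 0.0], [-0.001, -0.0, 0.005], [0.001, 0.004, -0.0], [0.001, 0.002, 0.002], [-0.002, 0.002, -0.0], [0.002, -0.005, -0.001], [-0.001, 0.001, -0.001], [-0.0, -0.0, 0.006]]
rim 2561 ((0.5943467617034912, -0.09033307433128357), (0.1418904811143875, 0.17763619124889374), 2.250713348388672)
tray 301 ((0.4360036551952362, -0.3384327292442322), (0.1526157557964325, 0.15001174807548523), 89.45118713378906)
base 820 ((0.5904584527015686, -0.010576561093330383), (0.11417382210493088, 0.35855546593666077), 2.2244949340820312)
knob 91 [0.52359387 0.06946837 0.17773507] [0.53623605 0.08161902 0.18792592] [0.51180532 0.05744562 0.16692568]
knobS 78 [0.52829813 0.07068087 0.17673785] [0.53842851 0.08076087 0.18358036] [0.51496655 0.05768206 0.16456305]
```

View pics/crop.png

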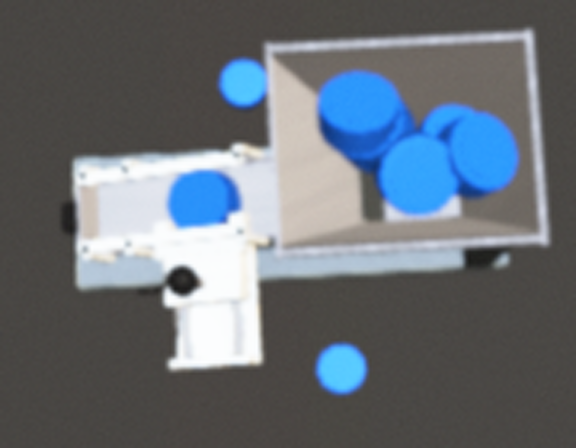

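The crop shows the jammed cap at crop pixel (203,200), between the rails and next to the jaw plate, with the knob at (182,280). It is the large disc on the chute. The two bench discs, at (243,83) and (341,368), are smaller and lighter, so the cap is confirmed.

```bash
cat >> h.py <<'E'
c25,s25=np.cos(np.radians(25)),np.sin(np.radians(25))
FO=np.array([.5905,.009,.14]); YAW=2.3
RC=R.from_euler('z',YAW,degrees=True).as_matrix()@np.array([[1,0,0],[0,c25,s25],[0,-s25,c25]])  # columns chute axes in world
def w2c(p): return (np.asarray(p)-FO)@RC
def c2w(p): return FO+RC@np.asarray(p)
TY=RC@np.diag([1,1,1])@np.array([[-1,0,0],[0,1,0],[0,0,-1]]).T   # tool y = chute y (tool x=-chute x)
TY2=RC@np.array([[1,0,0],[0,-1,0],[0,0,-1]])                     # tool y = -chute y
TX=RC@np.array([[0,1,0],[1,0,0],[0,0,-1]])                        # tool x=chute y, tool y=chute x
def move(p,Rm):
    s=status.sense(); R0=R.from_euler('xyz',s["ee_rot"],degrees=True); p0=s["tool_pos"]
    print("t %.2f q %s tcp %s chute %s"%(s["time"],s["q"].round(0),p0.round(4),w2c(p0).round(4)))
    print("  shift/1m",(R0.inv().apply(p-p0)).round(4),"turn/90",((R0.inv()*R.from_matrix(Rm)).as_rotvec(degrees=True)/90).round(4))
E
python3 - <<'E'
from h import *
print([x for x in dir(bot) if x[0]!='_'])
k=w2c([.524,.070,.170]);print("knob chute",k)
move(np.array([.15,-.555,.42]),R.from_euler('xyz',[180,0,15.17],degrees=True).as_matrix())
move(c2w([k[0],.045,.16]),TY2)
E
```

```text
['MotionError', 'tcp_to_grasp']
knob chute [-0.06399839  0.04498041  0.05407605]
t 1.20 q [-83.  12.  88.  -0.  80.  -9.] tcp [ 0.1505 -0.555   0.2054] chute [-0.4623 -0.5224 -0.1714]
  shift/1m [-5.000e-04 -1.000e-04 -2.146e-01] turn/90 [-0.  0.  0.]
t 1.20 q [-83.  12.  88.  -0.  80.  -9.] tcp [ 0.1505 -0.555   0.2054] chute [-0.4623 -0.5224 -0.1714]
  shift/1m [ 0.5341 -0.5491 -0.0605] turn/90 [-0.2766 -0.0312  0.1408]
```

Emit:
arm_command --plan '[[[0, 0, -0.2], [0, 0, 0], 0], [[0, 0, -0.2], [0, 0, 0], 0], [[0, 0, -0.2], [0, 0, 0], 0], [[0.534, -0.549, -0.2], [-0.277, -0.031, 0.141], 0], [[0.534, -0.549, -0.2], [-0.277, -0.031, 0.141], 0], [[0.534, -0.549, -0.2], [-0.277, -0.031, 0.141], 0], [[0.534, -0.549, -0.2], [-0.277, -0.031, 0.141], 0], [[0.534, -0.549, -0.2], [-0.277, -0.031, 0.141], 0], [[0.534, -0.549, -0.2], [-0.277, -0.031, 0.141], 0], [[0.534, -0.549, -0.2], [-0.277, -0.031, 0.141], 0]]'

```text
time: 2.45
tool_pos: [0.3633, -0.1705, 0.4008]
ee_rot: [154.9, -0.1, 2.3]
force: [0.9, -0.6, 0.8]
finger_gap: 0.0467
finger_force: 0.0
```

```bash
python3 - <<'E'
from h import *
move(c2w([-.064,.045,.16]),TY2)
move(c2w([-.064,.045,.26]),TY2)
E
```

```text
t 2.45 q [-18. -21. 100. -23.  91.  67.] tcp [ 0.3633 -0.1705  0.4008] chute [-0.2342 -0.2645  0.1644]
  shift/1m [ 0.1698 -0.3097  0.0043] turn/90 [ 0.0011 -0.0014 -0.0008]
t 2.45 q [-18. -21. 100. -23.  91.  67.] tcp [ 0.3633 -0.1705  0.4008] chute [-0.2342 -0.2645  0.1644]
  shift/1m [ 0.1701 -0.3095 -0.0957] turn/90 [ 0.0011 -0.0014 -0.0008]
```

Emit:
arm_command --plan '[[[0.02, -0.16, -0.05], [0, 0, 0], 0], [[0.02, -0.16, -0.05], [0, 0, 0], 0], [[0.02, -0.16, -0.05], [0, 0, 0], 0], [[0.17, -0.31, 0.004], [0, 0, 0], 0], [[0.17, -0.31, 0.004], [0, 0, 0], 0], [[0.17, -0.31, 0.004], [0, 0, 0], 0], [[0.17, -0.31, 0.004], [0, 0, 0], 0], [[0.17, -0.31, 0.004], [0, 0, 0], 0], [[0.17, -0.31, 0.004], [0, 0, 0], 0]]'

```text
time: 3.58
tool_pos: [0.5214, 0.1129, 0.2661]
ee_rot: [155.0, -0.0, 2.3]
force: [-1.0, 0.3, 0.4]
finger_gap: 0.047
finger_force: 0.0
```

```bash
python3 - <<'E'
from h import *
move(c2w([-.064,.045,.036]),TY2)
im,d=cams.get_image("wrist"); save("w1.png",im)
for n in("jaw_knob","cap","slot","window","chute"):
    r=cams.pinpoint(n,"wrist"); print(n,[(round(x["score"],2),w2c(toworld(x["centre"],"wrist")[0]).round(4).tolist()) for x in r[:3]])
P=w2c(cloud(d,"wrist")); q=P[(np.hypot(P[:,0]+.064,P[:,1]-.045)<.018)&(P[:,2]>.045)&(P[:,2]<.08)];print("knob",len(q),q.min(0),q.max(0),np.median(q,0))
E
```

```text
t 3.58 q [ 18.  11.  86. -24.  90. 107.] tcp [0.5214 0.1129 0.2661] chute [-0.0649  0.0433  0.1593]
  shift/1m [ 0.0008 -0.0018  0.1233] turn/90 [ 0.0005 -0.0003 -0.0006]
jaw_knob [(0.96, [-0.0642, 0.0406, 0.0594])]
cap [(0.79, [0.0038, 0.0449, -0.0033]), (0.65, [-0.132, 0.0069, -0.1472]), (0.63, [0.1156, 0.0699, -0.122])]
slot [(0.86, [0.0001, 0.0921, 0.0059])]
window [(0.58, [0.0027, -0.0513, -0.0003])]
chute [(0.8, [0.0016, -0.0022, 0.0004])]
knob 606 [-0.07636944  0.03228617  0.05315863] [-0.05120295  0.05752831  0.06994095] [-0.0618538   0.04444159  0.06442919]
```

View pics/w1.png

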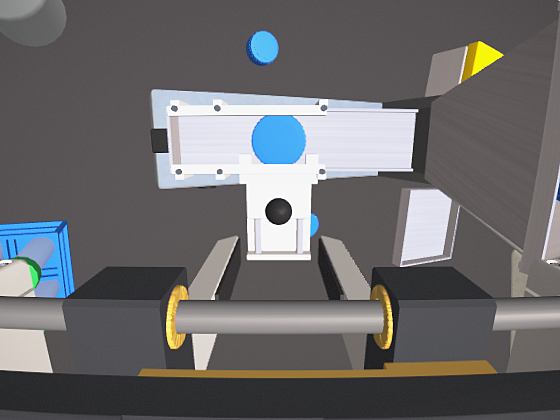

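In the wrist view the ball knob is at (278,211), midway between the open fingers, and the cap is at (278,140). The geometry agrees, so I'll descend and grip the knob.

Emit:
arm_command --plan '[[[0.001, -0.001, 0.06], [0, 0, 0], 0], [[0.001, -0.001, 0.09], [0, 0, 0], 0], [[0.001, -0.001, 0.11], [0, 0, 0], 0], [[0.001, -0.001, 0.122], [0, 0, 0], 0], [[0.001, -0.001, 0.122], [0, 0, 0], 0], [[0.001, -0.001, 0.122], [0, 0, 0], 1], [[0.001, -0.001, 0.122], [0, 0, 0], 1], [[0.001, -0.001, 0.122], [0, 0, 0], 1], [[0.001, -0.001, 0.122], [0, 0, 0], 1], [[0.001, -0.001, 0.122], [0, 0, 0], 1]]'

```text
time: 5.12
tool_pos: [0.5254, 0.0623, 0.1557]
ee_rot: [154.9, -0.1, 2.3]
force: [-1.3, -1.2, 6.1]
finger_gap: 0.025
finger_force: 30.0
```

Emit:
arm_command --plan '[[[-0.006, 0, 0], [0, 0, 0], 1], [[-0.012, 0, 0], [0, 0, 0], 1], [[-0.018, 0, 0], [0, 0, 0], 1], [[-0.024, 0, 0], [0, 0, 0], 1], [[-0.028, 0, 0], [0, 0, 0], 1], [[-0.03, 0, 0], [0, 0, 0], 1], [[-0.03, 0, 0], [0, 0, 0], 1], [[-0.03, 0, 0], [0, 0, 0], 1]]'

```text
time: 6.12
tool_pos: [0.4972, 0.0612, 0.1556]
ee_rot: [154.9, -0.4, 2.4]
force: [5.4, -2.4, 3.0]
finger_gap: 0.025
finger_force: 30.0
```

Emit:
arm_command --plan '[[[-0.002, 0, 0], [0, 0, 0], 1], [[-0.003, 0, 0], [0, 0, 0], 1], [[-0.003, 0, 0], [0, 0, 0], 1]]'

```text
time: 6.5
tool_pos: [0.4972, 0.0612, 0.1558]
ee_rot: [155.0, -0.7, 2.5]
force: [12.3, -4.2, -2.1]
finger_gap: 0.0243
finger_force: 30.0
```

At the hard stop. Relax, release and retract.

Emit:
arm_command --plan '[[[0.004, 0, 0], [0, 0, 0], 1], [[0.004, 0, 0], [0, 0, 0], 0], [[0.004, 0, 0], [0, 0, 0], 0], [[0.004, 0, 0], [0, 0, 0], 0], [[0.004, 0, 0], [0, 0, 0], 0], [[0.004, 0, -0.05], [0, 0, 0], 0], [[0.004, 0, -0.1], [0, 0, 0], 0], [[0.004, 0, -0.13], [0, 0, 0], 1], [[0.004, 0, -0.13], [0, 0, 0], 1]]'

```text
time: 7.62
tool_pos: [0.4949, 0.1176, 0.2746]
ee_rot: [155.1, -0.3, 2.4]
force: [-0.5, -1.0, -0.2]
finger_gap: 0.0304
finger_force: 0.0
```

```bash
python3 - <<'E'
from h import *
im,d=cams.get_image("wrist"); save("w2.png",im)
for n in("jaw_knob","cap","slot","chute"):
    r=cams.pinpoint(n,"wrist"); print(n,[(round(x["score"],2),w2c(toworld(x["centre"],"wrist")[0]).round(4).tolist()) for x in r[:3]])
P=w2c(cloud(d,"wrist")); q=P[(np.hypot(P[:,0]+.092,P[:,1]-.045)<.02)&(P[:,2]>.053)&(P[:,2]<.08)];print("knob",len(q),q.min(0),q.max(0),np.median(q,0))
q=P[(np.hypot(P[:,0],P[:,1]-.045)<.02)&(P[:,2]<.06)];print("captop",np.median(q,0))
q=P[(abs(P[:,0])<.02)&(abs(P[:,1]-.1)<.015)];print("floor",np.median(q,0))
move(c2w([0,.097,.16]),TX); move(c2w([0,.097,.007]),TX)
E
```

```text
jaw_knob [(0.66, [-0.0974, 0.0416, 0.0547])]
cap [(0.92, [0.1079, 0.0686, -0.1279]), (0.68, [-0.1353, 0.0069, -0.1521]), (0.61, [-0.0017, 0.0425, -0.0067])]
slot []
chute [(0.58, [-0.0031, -0.0018, -0.0051]), (0.35, [-0.0017, 0.0441, -0.0069])]
knob 521 [-0.10892505  0.03283971  0.05302641] [-0.08399818  0.05679977  0.06419005] [-0.09457321  0.04438945  0.05928428]
captop [0.00025394 0.04517467 0.02135307]
floor [ 0.00157497  0.09982355 -0.00515766]
t 7.88 q [ 19.   8.  89. -24.  91. 108.] tcp [0.4923 0.1155 0.2701] chute [-0.0939  0.0451  0.1645]
  shift/1m [ 0.0939 -0.0519  0.0041] turn/90 [-0.001   0.0027 -0.9997]
t 7.88 q [ 19.   8.  89. -24.  91. 108.] tcp [0.4923 0.1155 0.2701] chute [-0.0939  0.0451  0.1645]
  shift/1m [ 0.0945 -0.0521  0.1571] turn/90 [-0.001   0.0027 -0.9997]
```

Emit:
arm_command --plan '[[[0.094, -0.052, 0.004], [0, 0, -1], 1], [[0.094, -0.052, 0.004], [0, 0, -1], 1], [[0.094, -0.052, 0.004], [0, 0, -1], 1], [[0.094, -0.052, 0.004], [0, 0, -1], 1], [[0.094, -0.052, 0.004], [0, 0, -1], 1], [[0.094, -0.052, 0.004], [0, 0, -1], 1], [[0.094, -0.052, 0.004], [0, 0, -1], 1], [[0.094, -0.052, 0.004], [0, 0, -1], 1], [[0.094, -0.052, 0.004], [0, 0, -1], 1], [[0.094, -0.052, 0.004], [0, 0, -1], 1]]'

```text
time: 9.12
tool_pos: [0.585, 0.1648, 0.245]
ee_rot: [-179.9, 25.1, 92.2]
force: [-0.2, 0.4, -0.4]
finger_gap: 0.0003
finger_force: 0.0
```

Emit:
arm_command --plan '[[[0, 0, 0], [0, 0, 0], 1], [[0, 0, 0], [0, 0, 0], 1]]'

```text
time: 9.38
tool_pos: [0.5855, 0.1653, 0.2462]
ee_rot: [180.0, 25.0, 92.2]
force: [0.4, -0.4, -0.3]
finger_gap: 0.0008
finger_force: 0.0
```

```bash
python3 - <<'E'
from h import *
im,d=cams.get_image("wrist"); save("w3.png",im)
P=w2c(cloud(d,"wrist"))
for n in("slot","cap","chute"):
    r=cams.pinpoint(n,"wrist"); print(n,[(round(x["score"],2),w2c(toworld(x["centre"],"wrist")[0]).round(4).tolist()) for x in r[:3]])
q=P[(np.hypot(P[:,0],P[:,1]-.045)<.02)&(P[:,2]<.06)];print("captop",np.median(q,0))
q=P[(abs(P[:,0])<.02)&(abs(P[:,1]-.11)<.01)];print("floor",len(q),np.median(q,0))
q=P[(abs(P[:,1]-.11)<.01)&(abs(P[:,2]-.033)<.006)&(abs(P[:,0])<.05)]
for a in (q[q[:,0]<0],q[q[:,0]>0]): print("rail",len(a),a[:,0].min() if len(a) else 0,a[:,0].max() if len(a) else 0)
move(c2w([0,.097,.007]),TX)
E
```

```text
slot [(0.94, [-0.0006, 0.0949, 0.0037])]
cap [(0.78, [0.0019, 0.0462, -0.0015]), (0.61, [0.1177, 0.0691, -0.1196])]
chute [(0.67, [0.003, 0.0557, -0.1273])]
captop [0.00073507 0.06330583 0.02708126]
floor 10273 [0.00049541 0.11667315 0.28542948]
rail 203 -0.036416672152408285 -0.023471889143670936
rail 221 0.022442786802530226 0.036566651355146
t 9.57 q [ 21.  21.  75. -24.  92.  19.] tcp [0.5856 0.1656 0.2466] chute [0.0014 0.0969 0.1628]
  shift/1m [ 0.0002 -0.0014  0.1558] turn/90 [ 0.0002  0.0004 -0.0004]
```

View pics/w3.png

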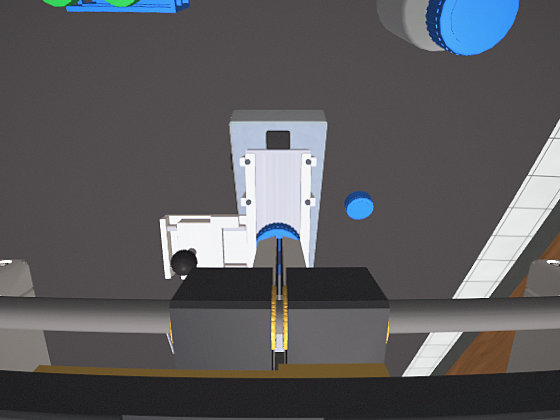

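The wrist view shows the slot clear below the fingers (floor around (278,190), rails at x≈245 and 312). The cap edge is at (278,232) and the jaw is open with its knob at (184,262). Descending into the slot.

Emit:
arm_command --plan '[[[0, -0.001, 0.05], [0, 0, 0], 1], [[0, -0.001, 0.09], [0, 0, 0], 1], [[0, -0.001, 0.12], [0, 0, 0], 1], [[0, -0.001, 0.14], [0, 0, 0], 1], [[0, -0.001, 0.154], [0, 0, 0], 1], [[0, -0.001, 0.154], [0, 0, 0], 1], [[0, -0.001, 0.154], [0, 0, 0], 1]]'

```text
time: 10.45
tool_pos: [0.5882, 0.101, 0.1082]
ee_rot: [179.8, 25.0, 92.2]
force: [0.5, -0.0, -0.3]
finger_gap: 0.0008
finger_force: 0.0
```

```bash
python3 - <<'E'
from h import *
move(c2w([0,-.005,.008]),TX); print(status.sense()["force"])
E
```

```text
t 10.45 q [ 15.  26.  86. -25.  75.  21.] tcp [0.5882 0.101  0.1082] chute [0.0014 0.0968 0.0101]
  shift/1m [-0.1018 -0.0013  0.0021] turn/90 [ 0.0016  0.     -0.0007]
[ 0.45925111 -0.04071475 -0.27834919]
```

Emit:
arm_command --plan '[[[-0.012, -0.001, 0.002], [0, 0, 0], 1], [[-0.022, -0.001, 0.002], [0, 0, 0], 1], [[-0.032, -0.001, 0.002], [0, 0, 0], 1], [[-0.042, -0.001, 0.002], [0, 0, 0], 1], [[-0.052, -0.001, 0.002], [0, 0, 0], 1], [[-0.062, -0.001, 0.002], [0, 0, 0], 1], [[-0.072, -0.001, 0.002], [0, 0, 0], 1], [[-0.082, -0.001, 0.002], [0, 0, 0], 1], [[-0.092, -0.001, 0.002], [0, 0, 0], 1], [[-0.1, -0.001, 0.002], [0, 0, 0], 1]]'

```text
time: 11.7
tool_pos: [0.5898, 0.0083, 0.1478]
ee_rot: [180.0, 25.0, 92.3]
force: [0.8, 1.1, 0.7]
finger_gap: 0.0004
finger_force: 0.4
```

Emit:
arm_command --plan '[[[-0.002, 0, 0], [0, 0, 0], 1], [[-0.002, 0, 0], [0, 0, 0], 1], [[-0.002, 0, 0], [0, 0, 0], 1]]'

```text
time: 12.08
tool_pos: [0.5898, 0.0073, 0.1482]
ee_rot: [180.0, 25.0, 92.3]
force: [0.3, 0.6, -0.2]
finger_gap: 0.0011
finger_force: 0.0
```

```bash
python3 - <<'E'
from h import *
print(status.sense()["force"]); move(c2w([0,.03,.008]),TX); move(c2w([0,.03,.15]),TX)
E
```

```text
[ 0.25766901  0.6212858  -0.22868942]
t 12.07 q [  6.  20.  89. -26.  74.  12.] tcp [0.5898 0.0073 0.1482] chute [-0.0008 -0.005   0.0067]
  shift/1m [ 0.035   0.0008 -0.0013] turn/90 [ 0.      0.0004 -0.    ]
t 12.07 q [  6.  20.  89. -26.  74.  12.] tcp [0.5898 0.0073 0.1482] chute [-0.0008 -0.005   0.0067]
  shift/1m [ 0.0349  0.0008 -0.1433] turn/90 [ 0.      0.0004 -0.    ]
```

Emit:
arm_command --plan '[[[0.006, 0, 0], [0, 0, 0], 1], [[0.01, 0, 0], [0, 0, 0], 1], [[0.01, 0, -0.05], [0, 0, 0], 1], [[0.01, 0, -0.1], [0, 0, 0], -1], [[0.015, 0, -0.13], [0, 0, 0], -1], [[0.015, 0, -0.13], [0, 0, 0], -1], [[0.015, 0, -0.13], [0, 0, 0], -1], [[0.015, 0, -0.13], [0, 0, 0], -1]]'

```text
time: 13.08
tool_pos: [0.586, 0.0748, 0.2575]
ee_rot: [-179.8, 25.1, 92.3]
force: [0.5, -0.4, 0.2]
finger_gap: 0.0472
finger_force: 0.0
```

```bash
python3 - <<'E'
from h import *
for c in("wrist","top","scene"):
    im,d=cams.get_image(c); 
    if c=="wrist": save("w4.png",im); D=d
    r=cams.pinpoint("cap",c); print(c,[(round(x["score"],2),w2c(toworld(x["centre"],c)[0]).round(4).tolist()) for x in r[:3]])
P=w2c(cloud(D,"wrist"));q=P[(abs(P[:,0])<.035)&(abs(P[:,1]+.04)<.04)&(abs(P[:,2]-.026)<.006)]
if len(q): print("top",len(q),q.min(0),q.max(0))
move(c2w([0,-.04,.12]),TX)
E
```

```text
wrist [(0.92, [0.1152, 0.0712, -0.1203]), (0.65, [-0.0009, -0.0444, -0.0014])]
top [(0.56, [-0.1294, 0.0087, -0.1545]), (0.55, [0.1185, 0.0735, -0.1255]), (0.54, [-0.002, -0.0432, -0.0037])]
scene [(0.66, [0.1204, 0.0706, -0.1214]), (0.43, [-0.127, 0.0089, -0.1552])]
top 2244 [-0.02602539 -0.06828329  0.0200535 ] [ 0.02705332 -0.01416191  0.03104293]
t 13.38 q [ 13.  17.  80. -25.  89.  12.] tcp [0.587  0.0753 0.2594] chute [-0.0008  0.0098  0.1363]
  shift/1m [-0.0497  0.0009  0.0163] turn/90 [-0.0004  0.0005 -0.0004]
```

View pics/w4.png

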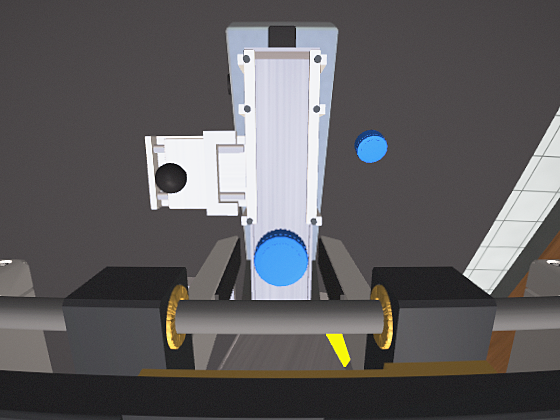

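The wrist view shows the cap free of the rails at (281,258), with its middle at chute y≈-41 mm, and the jaw still open with its knob at (171,178). Now the grip.

Emit:
arm_command --plan '[[[-0.051, 0.001, 0], [0, 0, 0], -1], [[-0.051, 0.001, 0], [0, 0, 0], -1], [[-0.051, 0.001, 0.04], [0, 0, 0], -1], [[-0.051, 0.001, 0.08], [0, 0, 0], -1], [[-0.051, 0.001, 0.105], [0, 0, 0], -1], [[-0.051, 0.001, 0.12], [0, 0, 0], -1], [[-0.051, 0.001, 0.126], [0, 0, 0], -1], [[-0.051, 0.001, 0.126], [0, 0, 0], -1], [[-0.051, 0.001, 0.126], [0, 0, 0], -1]]'

```text
time: 14.5
tool_pos: [0.593, -0.0233, 0.1685]
ee_rot: [179.8, 25.0, 92.2]
force: [-1.1, -0.7, 1.6]
finger_gap: 0.0938
finger_force: 0.0
```

```bash
python3 - <<'E'
from h import *
print(status.sense()["force"]); move(c2w([0,-.041,.009]),TX)
E
```

```text
[-1.1112211  -0.73438857  1.58117651]
t 14.50 q [  3.  18.  89. -26.  75.   8.] tcp [ 0.593  -0.0233  0.1685] chute [ 0.0012 -0.0413  0.0122]
  shift/1m [ 0.0003 -0.0013  0.0031] turn/90 [ 0.0016  0.0003 -0.0007]
```

Emit:
arm_command --plan '[[[0, -0.001, 0.002], [0, 0, 0], -1], [[0, -0.001, 0.002], [0, 0, 0], 1], [[0, -0.001, 0.002], [0, 0, 0], 1], [[0, -0.001, 0.002], [0, 0, 0], 1], [[0, -0.001, 0.002], [0, 0, 0], 1], [[0, -0.001, 0.002], [0, 0, 0], 1], [[0, -0.001, 0.002], [0, 0, 0], 1], [[0, -0.001, 0.002], [0, 0, 0], 1], [[0, -0.001, 0.002], [0, 0, 0], 1]]'

```text
time: 15.62
tool_pos: [0.5912, -0.0246, 0.1654]
ee_rot: [180.0, 25.0, 92.3]
force: [0.5, -0.2, -0.1]
finger_gap: 0.0537
finger_force: 30.0
```

Emit:
arm_command --plan '[[[0, 0, -0.02], [0, 0, 0], 1], [[0, 0, -0.05], [0, 0, 0], 1], [[0, 0, -0.08], [0, 0, 0], 1], [[0, 0, -0.12], [0, 0, 0], 1], [[0, 0, -0.17], [0, 0, 0], 1], [[0, 0, -0.2], [0, 0, 0], 1], [[0, 0, -0.2], [0, 0, 0], 1], [[0, 0, -0.2], [0, 0, 0], 1]]'

```text
time: 16.62
tool_pos: [0.5871, 0.0596, 0.3449]
ee_rot: [-179.9, 25.1, 92.3]
force: [-0.4, 0.2, -1.1]
finger_gap: 0.0534
finger_force: 30.0
```

```bash
python3 - <<'E'
from h import *
s=status.sense();print(s["finger_gap"],s["finger_force"],s["tool_pos"])
# options of level orientation: tool yaw
for yaw in (92,30,0,60):
    Rm=R.from_euler('xyz',[180,0,yaw],degrees=True).as_matrix()
    print(yaw); move(np.array([.436,-.339,.36]),Rm)
move(np.array([.42,.0,.36]),R.from_euler('xyz',[180,0,92],degrees=True).as_matrix())
E
```

```text
0.05337191228873191 30.000012516975403 [0.58708456 0.05956044 0.34491181]
92
t 16.62 q [ 11.  14.  74. -25.  96.   7.] tcp [0.5871 0.0596 0.3449] chute [-0.0014 -0.0407  0.2071]
  shift/1m [-0.3616 -0.1668  0.1528] turn/90 [-0.0007  0.2783  0.0032]
30
t 16.62 q [ 11.  14.  74. -25.  96.   7.] tcp [0.5871 0.0596 0.3449] chute [-0.0014 -0.0407  0.2071]
  shift/1m [-0.3616 -0.1668  0.1528] turn/90 [0.15   0.251  0.6807]
0
t 16.62 q [ 11.  14.  74. -25.  96.   7.] tcp [0.5871 0.0596 0.3449] chute [-0.0014 -0.0407  0.2071]
  shift/1m [-0.3616 -0.1668  0.1528] turn/90 [0.2228 0.2162 1.0076]
60
t 16.62 q [ 11.  14.  74. -25.  96.   7.] tcp [0.5871 0.0596 0.3449] chute [-0.0014 -0.0407  0.2071]
  shift/1m [-0.3616 -0.1668  0.1528] turn/90 [0.0771 0.2713 0.3531]
t 16.62 q [ 11.  14.  74. -25.  96.   7.] tcp [0.5871 0.0596 0.3449] chute [-0.0014 -0.0407  0.2071]
  shift/1m [-0.0542 -0.1693  0.0091] turn/90 [-0.0007  0.2783  0.0032]
```

Emit:
arm_command --plan '[[[-0.03, -0.1, 0], [0, 0.15, 0], 1], [[-0.054, -0.169, 0.009], [0, 0.278, 0], 1], [[-0.054, -0.169, 0.009], [0, 0.278, 0], 1], [[-0.054, -0.169, 0.009], [0, 0.278, 0], 1], [[-0.362, -0.167, 0.153], [0, 0.278, 0.003], 1], [[-0.362, -0.167, 0.153], [0, 0.278, 0.003], 1], [[-0.362, -0.167, 0.153], [0, 0.278, 0.003], 1], [[-0.362, -0.167, 0.153], [0, 0.278, 0.003], 1], [[-0.362, -0.167, 0.153], [0, 0.278, 0.003], 1], [[-0.362, -0.167, 0.153], [0, 0.278, 0.003], 1]]'

```text
time: 17.88
tool_pos: [0.4363, -0.342, 0.3576]
ee_rot: [-179.9, -0.2, 91.9]
force: [0.7, 0.2, -0.4]
finger_gap: 0.0531
finger_force: 30.0
```

```bash
python3 - <<'E'
from h import *
s=status.sense();print(s["finger_gap"],s["finger_force"],s["ee_rot"])
move(np.array([.436,-.339,.014]),R.from_euler('xyz',[180,0,91],degrees=True).as_matrix())
E
```

```text
0.053055989237378545 30.000348687171936 [-1.79879555e+02 -1.61219158e-01  9.18578673e+01]
t 17.88 q [-47.   5.  78.   0.  97. -49.] tcp [ 0.4363 -0.342   0.3576] chute [-0.1681 -0.4042  0.0516]
  shift/1m [0.002  0.0005 0.3436] turn/90 [-0.0014 -0.0018  0.0095]
```

Emit:
arm_command --plan '[[[0, 0, 0.3], [0, 0, 0], 1], [[0, 0, 0.3], [0, 0, 0], 1], [[0, 0, 0.3], [0, 0, 0], 1], [[0, 0, 0.3], [0, 0, 0], 1], [[0, 0, 0.3], [0, 0, 0], 1], [[0, 0, 0.3], [0, 0, 0], 1], [[0, 0, 0.3], [0, 0, 0], 1], [[0, 0, 0.3], [0, 0, 0], 1]]'

```text
time: 18.88
tool_pos: [0.4389, -0.341, 0.0639]
ee_rot: [179.7, 0.3, 92.0]
force: [-0.4, -1.0, 0.3]
finger_gap: 0.0535
finger_force: 30.0
```

```bash
python3 - <<'E'
from h import *
s=status.sense();print(s["finger_gap"],s["finger_force"],s["ee_rot"],s["force"])
im,d=cams.get_image("wrist"); save("w5.png",im)
P=cloud(d,"wrist");print("tcp",s["tool_pos"])
q=P[(np.hypot(P[:,0]-.436,P[:,1]+.34)<.026)&(P[:,2]<.12)];print(len(q))
hsv=cv2.cvtColor(im,cv2.COLOR_RGB2HSV);m=(hsv[...,0]>98)&(hsv[...,0]<118)&(hsv[...,1]>150)
q=cloud(d,"wrist",m);q=q[np.hypot(q[:,0]-.436,q[:,1]+.34)<.03]
if len(q)>20:
    top=q[q[:,2]>np.percentile(q[:,2],60)-.004]
    A=np.c_[q[:,:2]-[.436,-.34],np.ones(len(q))];print("cap pts",len(q),q.min(0),q.max(0),np.linalg.lstsq(A,q[:,2],rcond=None)[0])
move(np.array([.436,-.339,.013]),R.from_euler('xyz',[180,0,91],degrees=True).as_matrix())
E
```

```text
0.053471152669804914 29.999987483024597 [179.70992026   0.25271236  92.03255608] [-0.36388643 -0.99757916  0.30566514]
tcp [ 0.43888152 -0.34096253  0.06391582]
7703
cap pts 3705 [ 0.41204257 -0.36440402  0.05987731] [ 0.46554125 -0.31342384  0.08425461] [-0.0426314  -0.16140357  0.07982779]
t 18.93 q [-47.  18.  98.   0.  63. -49.] tcp [ 0.4387 -0.3409  0.0639] chute [-0.1657 -0.2792 -0.2141]
  shift/1m [ 0.0022 -0.0029  0.0509] turn/90 [0.0032 0.0027 0.0114]
```

View pics/w5.png

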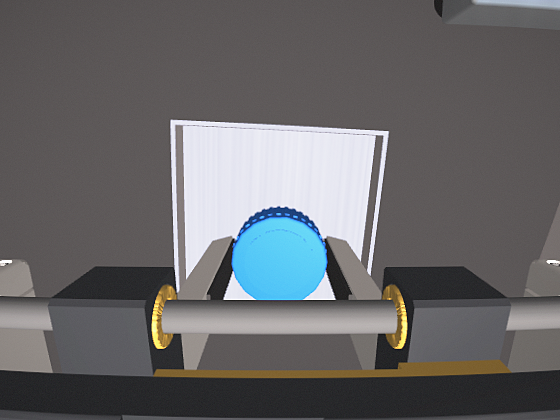

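The wrist view shows the cap held level at (280,258), over the middle of the tray. Lowering it and releasing.

Emit:
arm_command --plan '[[[0.002, -0.002, 0.03], [0, 0, 0], 1], [[0.002, -0.002, 0.042], [0, 0, 0], 1], [[0.002, -0.002, 0.048], [0, 0, 0], 1], [[0.002, -0.002, 0.051], [0, 0, 0], 1], [[0.002, -0.002, 0.051], [0, 0, 0], 1], [[0.002, -0.002, 0.051], [0, 0, 0], 1]]'

```text
time: 19.68
tool_pos: [0.4353, -0.3376, 0.0123]
ee_rot: [179.9, 0.0, 92.0]
force: [-2.7, 2.7, 7.7]
finger_gap: 0.0532
finger_force: 30.0
```

Contact with the tray floor is felt at 7.7 N, so I'll release here.

Emit:
arm_command --plan '[[[0, 0, 0], [0, 0, 0], -0.5], [[0, 0, 0], [0, 0, 0], -0.5], [[0, 0, 0], [0, 0, 0], -0.5], [[0, 0, -0.02], [0, 0, 0], -0.5], [[0, 0, -0.05], [0, 0, 0], -0.5], [[0, 0, -0.1], [0, 0, 0], -0.5], [[0, 0, -0.15], [0, 0, 0], -0.5], [[0, 0, -0.2], [0, 0, 0], -0.5], [[0, 0, -0.2], [0, 0, 0], -0.5], [[0, 0, -0.2], [0, 0, 0], -0.5]]'

```text
time: 20.92
tool_pos: [0.4343, -0.3368, 0.2094]
ee_rot: [180.0, -0.0, 92.0]
force: [-0.5, -0.5, -0.4]
finger_gap: 0.0705
finger_force: 0.0
```

```bash
python3 - <<'E'
from h import *
im,d=cams.get_image("wrist"); save("w6.png",im)
r=cams.pinpoint("cap","wrist"); print([(round(x["score"],2),toworld(x["centre"],"wrist")[0].round(4).tolist()) for x in r[:3]])
hsv=cv2.cvtColor(im,cv2.COLOR_RGB2HSV);m=(hsv[...,0]>98)&(hsv[...,0]<118)&(hsv[...,1]>150)
q=cloud(d,"wrist",m);q=q[np.hypot(q[:,0]-.436,q[:,1]+.34)<.07];q=q[q[:,2]>.025]
A=np.c_[q[:,:2]-[.436,-.34],np.ones(len(q))];print(len(q),q.mean(0),np.linalg.lstsq(A,q[:,2],rcond=None)[0])
cams.get_image("top");r=cams.pinpoint("jaw_knob","top"); print([(round(x["score"],2),w2c(toworld(x["centre"],"top")[0]).round(4).tolist()) for x in r[:1]])
r=cams.pinpoint("tray","top"); print([(round(x["score"],2),toworld(x["centre"],"top")[0].round(4).tolist()) for x in r[:3]])
E
```

```text
[(0.73, [0.437, -0.3365, -0.0034])]
196 [ 0.43444463 -0.3219697   0.09926771] [1.01063673 3.11794473 0.04462214]
[(0.85, [-0.0915, 0.0442, 0.055])]
[(0.58, [0.4371, -0.3367, 0.001])]
```

View pics/w6.png

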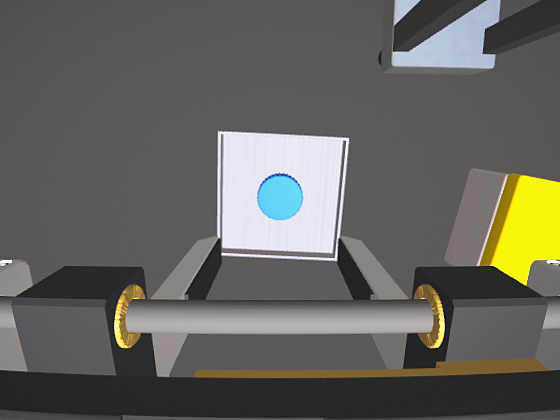

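The cap lies flat and top side up at (280,197), in the middle of the tray. The knob is still in its open position and the gripper is clear, so I'll hand the job in.

```bash
python3 -c "
from h import *
print(sign_off())"
```

```text
the job is handed in; nothing more can be done
None
```

I pulled the jaw open to its stop, backed the cap clear of the rails and set it flat, top side up, in the middle of the tray; the job is handed in (no verdict was returned), and I saw no sign of anything else being disturbed.

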